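Find the stamped order crate and push it to the dispatch line

ROBOT

A 7-joint arm with a two-finger parallel gripper is mounted at the origin on the work surface. World frame = base frame: x ahead of the robot, y to its left, z up, the work surface at z = 0. Lengths are in m, angles in rad, forces in N, time in s.
With the tool pointing down it reaches from about 0.4 to 0.85 m from the base axis. Payload 10.4 kg.
Tool frame: the origin (TCP) lies midway between the tips of the shut fingers; the grasp point (between the pads) lies 19 mm behind it; z points along the fingers, y is the line along which they close (so a half turn about z gives the same grasp; the last joint's range is limited). The gripper opens to 85 mm and grips with 20 to 120 N. Pads are 22 mm wide; open, the fingers measure 114 mm over their backs; the gripper's body (76 mm by 85 mm) begins 54 mm behind the grasp point. The pads swing forward as they close: fully open they stand 13 mm farther back than shut.
Start: joints at [1.278, 0.332, -0.065, 1.46, 0.022, 1.35, -0.088], TCP at [0.167, -0.602, 0.231] pointing down, gripper open.
Joint ranges: [-2.6, 2.6], [-0.5, 2.12], [-1.47, 1.34], [0.16, 2.42], [-1.27, 4.41], [0.06, 2.06], [-2.6, 2.6]. Speed limits (rad/s): [2.22, 2.22, 2.79, 2.79, 3.14, 3.14, 3.14].

INTERFACE

Orientations are given as a unit quaternion [x, y, z, w].
In Python, from workcell import monitor, eyes, manip gives the robot as it stands.
- The arm moves only by the tool send_rows, never from a script. Its arguments are lists of equal length, an entry for each row: "offset": the shift along the tool's x, y, z in mm, a list of three; "roll": the turn about the tool's z in rad. In form: {"offset": [[tx, ty, tz], ...], "roll": [roll, ...]}. A call has exactly 5 rows; each row is the pose to reach, as a shift and turn from the pose commanded when the call began, along the tool's axes at that moment; what a row does not reach only later rows make up. A row lasts 1/12 s, in which the tool goes at most 41.7 mm and 7.16 degrees, less where a joint would pass 70% of its speed; a pose out of reach is approached as far as the arm can. A call with a gripper value outside its range is refused whole. "jaw" is the opening, from 0 (shut) to 1 (fully open), set as the call begins (left out, the last holds). The fingers move at their own pace and stop on an object; "newtons" is the grip in N (left out, the last holds). Time passes only in rows, so rows that repeat a pose let the fingers close, or fill a call up. It gives the time, the measured TCP pose, the force and the opening at its end, in the units of the state.
- monitor.get_obs(): the state, without advancing time (a new reading comes with each control period).
- eyes.camera(name): name is "scene" or "side" or "wrist"; returns (picture, depth): 400x640x3 uint8, blue, green, red; 400x640 float32, m along the optical axis (not along the pixel's ray), 0 where there is no reading.
- eyes.camera_params(name): a dict with "fovy" (degrees; the focal length in pixels is half the picture's height over the tangent of half this angle, whatever the lens; pixels are square), "cx", "cy" (the principal point, pixels), "R" (3x3) and "t" (3): a world point X has camera coordinates R X + t. Camera axes: x right, y down, z forward; pixel columns grow to the right and rows downward; lengths in m; the calibration is good to about 2 mm. A picture is of the moment at which its call begins: read the wrist's pose just before it. camera_params takes no time and is no camera call; for the wrist camera it gives the pose at the moment of the call.
- manip.hand_in(): hands the job in, once; it reports no verdict.
The state is a dict: "clock": time; "joint_pos": joint angles; "joint_velocities": joint speeds; "tau": joint torques, N m; "position": TCP position; "ee_rot": TCP orientation; "ft_force": force on the tool from outside, world axes, zero at the start; "torque": the same for the moment, N m; "grip_width": opening from 0.0 (shut) to 1.0 (fully open).
Only numpy, scipy, OpenCV 4.12 (cv2) and the standard library are available. Lean on these libraries where they do the work, as an engineer would, in place of code of your own. Each camera call takes 0.05 s, during which the arm holds its last target. There are 200 camera calls.

TASK

One of the two blue order crates has an orange stamp under its base: gently, using only the fingertips and without gripping or lifting anything, tip each crate over towards the robot until it lies on its side with its underside facing away from the robot and the stamp can be seen. Then push the stamped crate, still lying like that, away from the robot until its underside stands on the yellow dispatch line, square to the tape; leave the other crate lying where it was tipped. Do not disturb the other things on the desk.

Things in the scene. Friction and masses are not known exactly. Their poses are not given: they have to be found in the camera images.
- crate_1: One of two like closed crates, blue plastic, grey lid: a plain box 80 mm (its x) by 120 (y) by 110 tall (z), 0.3 to 0.6 kg evenly spread, loose, friction about 0.5 to 0.7. Origin: centre of its underside, z up through the lid; x points away from the robot (yaw within 0.35 rad), so its 120 x 110 mm -x side is nearest the robot. Tipped about a 120 mm bottom edge it balances at 36 degrees.
- crate_2: The other crate: same size, looks, axes and origin; either may be on the left or the right, and only one has a stamp under its base. A crate lying on its -x side is 80 mm tall, lid towards the robot, pale 80 x 120 mm underside facing away; its x then points up and its origin is 40 mm above the desk.
- stamp (a point): Centre of the stamp: a round orange disc 60 mm across with a white tick, in the middle of the underside of one crate (within 2 mm of that crate's origin, moving with it). It cannot be seen until that crate is tipped.
- line: The dispatch line: a straight strip of yellow tape 20 mm wide and 660 mm long stuck flat on the desk beyond the crates. Origin: the middle of the strip, on the desk; x points across the tape, away from the robot, y along the tape to the robot's left. Too thin to feel.
- jar: Small blue printed jar with a lid, 38 mm across, 48 mm tall, between the crates. Origin under its centre. Leave alone.
- figure: Small grey printed robot figure, 24 x 39 mm, 62 mm tall (thin aerial to 70 mm), between the crates. Origin under its centre. Leave alone.
- cube: 55 mm colour puzzle cube, on the left of the desk. Origin under its centre. Leave alone.
- ball: Red and white printed ball 60 mm across on a green foot, 70 mm tall in all, on the right. Origin under its centre. Leave alone.
- scraper: Print scraper (spatula), 190 mm long, lying on the left near the robot. Origin under its middle. Leave alone.
- pen: Blue pen, 133 mm long, 11 mm thick, lying straight ahead near the robot. Origin under its middle. Leave alone.
- carton: Flat cardboard carton, 120 x 90 x 50 mm, far right, past the right-hand end of the tape. Origin under its centre. Leave alone.
- headstand: Blue printed headphone stand, round base 110 mm across, 220 mm tall, near right. Origin under the base's centre. Leave alone.
Things that resemble listed ones, but are neither listed nor needed, are in the scene too. Leave any green or pink look-alike of the crate_2 alone. What is shaped like the crate_1 but pink is not meant.

How it is judged:
By the outcome, as a careful person would: the job done as asked, in the order asked, and still so for the second after the job is handed in, with the robot touching nothing.
It also fails if it takes over 72 s, if anything falls off the work surface, if the arm or the gripper's body presses on something with over 40 N, if the wrist force passes 120 N, or if a joint passes its speed limit or range.

## Working session

There is one attempt and no reset: what is moved stays moved. The work goes in short steps, Python scripts to look and compute and a tool call to move; the robot and the scene stay as the last step left them, time stands still between calls to the robot, and variables do not carry over. Pictures are saved under pics/ and viewed, on a budget of 10 in all, crops included, one or two more only if the job needs it, and the job is handed in when it is done.

Besides the shell and the picture viewer there is one more tool, called after ">>>" by a JSON object that holds its "method" and its "body", one argument or row to a line. send_rows: Moves the arm, as the interface text tells. Its arguments: {"type":"object","properties":{"offset":{"type":"array"},"roll":{"type":"array"},"jaw":{"type":"number"},"newtons":{"type":"number"}},"required":["offset","roll"]}

```bash
ls; mkdir -p pics; cat > h.py <<'E'
import numpy as np, cv2
from workcell import monitor, eyes, manip
def cam(n):
    p=eyes.camera_params(n); im,d=eyes.camera(n); 
    p['f']=200/np.tan(np.radians(p['fovy'])/2); return im,d,p
def pts(d,p):
    v,u=np.mgrid[0:400,0:640]
    c=np.stack([(u-p['cx'])/p['f']*d,(v-p['cy'])/p['f']*d,d],-1)
    return (c-p['t'])@np.array(p['R'])
def ray(p,u,v,z):
    R=np.array(p['R']);o=-R.T@np.array(p['t']);r=R.T@np.array([(u-p['cx'])/p['f'],(v-p['cy'])/p['f'],1])
    return o+r*(z-o[2])/r[2]
E
python3 - <<'E'
from h import *
o=monitor.get_obs();print({k:np.round(v,3) for k,v in o.items()})
ims=[]
for n in('scene','side'):
    im,d,p=cam(n);np.savez(n+'0.npz',im=im,d=d);ims.append(im)
    print(n,p['fovy'],p['cx'],p['cy'],np.round(p['R'],3).tolist(),np.round(p['t'],3))
    cv2.imwrite(f'pics/{n}0.png',im)
E
```

```text
pics
{'clock': np.float64(0.0), 'joint_pos': array([ 1.278,  0.333, -0.065,  1.461,  0.022,  1.35 , -0.089]), 'joint_velocities': array([-0.001,  0.   , -0.002,  0.001, -0.001, -0.002, -0.001]), 'tau': array([-2.0000e-03, -6.2545e+01,  4.8000e-02, -3.9160e+01,  1.6000e-02,
        1.0000e-02,  0.0000e+00]), 'position': array([ 0.166, -0.602,  0.231]), 'ee_rot': array([ 0.991,  0.135, -0.   , -0.001]), 'ft_force': array([-0.125, -0.587,  0.452]), 'torque': array([ 0.019,  0.008, -0.019]), 'grip_width': np.float64(1.004)}
scene 53.85417436201373 317.5487121239408 194.18069800742 [[0.626, 0.78, 0.001], [0.623, -0.499, -0.603], [-0.47, 0.378, -0.798]] [-0.35  -0.265  1.642]
side 57.33717727376823 319.2288354498178 197.2401507922199 [[0.998, -0.059, 0.008], [-0.041, -0.776, -0.63], [0.043, 0.628, -0.777]] [-0.47   0.078  0.977]
```

View pics/scene0.png

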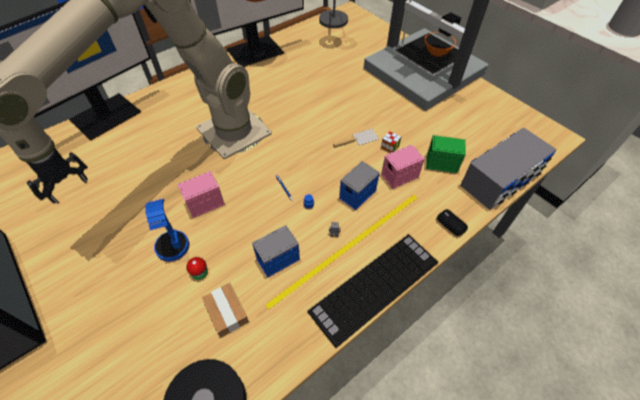

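View pics/side0.png

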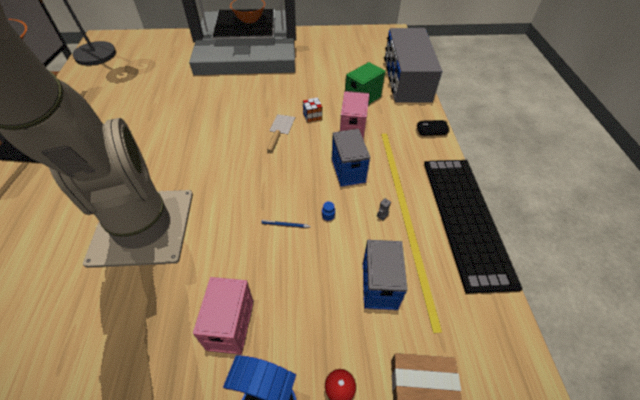

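The scene view shows blue, grey-lidded crates at (276,250) on the right and (360,185) on the left. The pink boxes at (403,167) and (202,195) and the green box at (446,154) are look-alikes. The tape runs from (268,306) to (415,198). The side view agrees: crates at (350,155) and (384,272), tape from (384,135) to (437,328).

```bash
python3 - <<'E'
from h import *
for n in('scene','side'):
    z=np.load(n+'0.npz');im,d=z['im'],z['d'];p=eyes.camera_params(n);p['f']=200/np.tan(np.radians(p['fovy'])/2)
    P=pts(d,p);hsv=cv2.cvtColor(im,cv2.COLOR_BGR2HSV);ok=(d>0)&(P[...,0]>.2)&(P[...,0]<1.1)&(abs(P[...,1])<.75)
    H,S,V=[hsv[...,i] for i in range(3)]
    Y=ok&(H>22)&(H<32)&(S>190)&(abs(P[...,2])<.01)
    q=P[Y];c=q.mean(0);vx,vy,x0,y0=cv2.fitLine(q[:,:2].astype(np.float32),cv2.DIST_HUBER,0,.01,.01).ravel()
    s=(q[:,:2]-[x0,y0])@[vx,vy];print(n,'tape',len(q),c,'dir',vx,vy,'ends',np.array([x0,y0])+s.min()*np.array([vx,vy]),np.array([x0,y0])+s.max()*np.array([vx,vy]))
    # all objects above the desk
    M=(ok&(P[...,2]>.012)).astype(np.uint8)
    k,L,st,_=cv2.connectedComponentsWithStats(M)
    for i in range(1,k):
        if st[i,4]<25: continue
        q=P[L==i];h=np.percentile(q[:,2],97);m=q[q[:,2]>h-.012]
        r=cv2.minAreaRect(m[:,:2].astype(np.float32));print(st[i,:5],'h%.3f'%h,'top',np.round(r[0],3),np.round(r[1],3),round(r[2],1),'bgr',im[L==i].mean(0).astype(int),'x',np.round(np.percentile(q[:,0],[1,99]),3),'y',np.round(np.percentile(q[:,1],[1,99]),3))
E
```

```text
scene tape 858 [ 7.10551379e-01 -2.45896991e-02 -2.68284955e-04] dir 0.009049486 -0.99995905 ends [0.70727943 0.33695786] [ 0.7132056 -0.317878 ]
[389  73  46  37 709] h0.064 top [0.311 0.726] [0.22  0.048] 0.1 bgr [93 95 93] x [0.204 0.421] y [0.703 0.749]
[   0   81   51   82 2069] h0.617 top [ 0.206 -0.571] [0.01  0.041] 28.9 bgr [49 61 66] x [0.2   0.226] y [-0.628 -0.553]
[ 381  131   44   56 1465] h0.112 top [0.605 0.361] [0.121 0.085] 80.0 bgr [110  97 157] x [0.452 0.655] y [0.296 0.463]
[ 461  133   89   75 3698] h0.133 top [0.852 0.623] [0.26  0.147] 88.0 bgr [98 95 97] x [0.78  0.933] y [0.494 0.747]
[ 427  135   39   37 1159] h0.112 top [0.664 0.532] [0.12 0.09] 38.6 bgr [ 44 104  32] x [0.598 0.733] y [0.466 0.587]
[333 137  23  10  81] h0.024 top [0.345 0.308] [0.093 0.022] 74.2 bgr [ 91 144 179] x [0.328 0.364] y [0.264 0.352]
[ 36 158  24  18 227] h0.403 top [ 0.204 -0.602] [0.04  0.008] 89.4 bgr [20 18 18] x [0.2   0.208] y [-0.621 -0.583]
[ 339  161   41   48 1195] h0.112 top [0.572 0.177] [0.082 0.124] 9.0 bgr [102  84  76] x [0.531 0.618] y [0.112 0.238]
[ 178  17
[... 2299 characters left out ...]
 [0.496 0.006] [0.028 0.029] 86.2 bgr [118  65  39] x [0.478 0.514] y [-0.012  0.019]
[ 363  240   45   69 2662] h0.111 top [ 0.604 -0.203] [0.121 0.08 ] 83.9 bgr [94 85 84] x [0.559 0.644] y [-0.266 -0.144]
[ 193  277   61   77 3376] h0.112 top [ 0.257 -0.279] [0.121 0.081] 81.4 bgr [115  98 158] x [0.213 0.305] y [-0.343 -0.221]
[ 392  353   70   47 2924] h0.052 top [ 0.654 -0.42 ] [0.083 0.121] 83.0 bgr [112 136 159] x [0.591 0.713] y [-0.458 -0.376]
[ 223  355   74   45 2425] h0.220 top [ 0.352 -0.441] [0.05  0.072] 70.9 bgr [137  72  37] x [0.3   0.403] y [-0.469 -0.408]
[325 369  32  31 832] h0.071 top [ 0.485 -0.425] [0.05 0.05] 27.1 bgr [ 32  36 136] x [0.457 0.514] y [-0.449 -0.398]
```

The heights check out (crate tops at 0.111 m). The left crate is at (0.571, 0.176) and the right one at (0.604, -0.203). Both have grey lids and blue walls, so they are the ones meant. I'll lift clear of the headstand first, then go above the right crate.

>>> {"method": "send_rows", "body": {
  "offset": [
    [0, 0, -41],
    [0, 0, -82],
    [0, 0, -123],
    [10, 0, -150],
    [30, -12, -160]
  ],
  "roll": [0, 0, 0, -0.07, -0.14],
  "jaw": 1
}}

```text
clock: 0.52
position: [0.1904, -0.585, 0.3954]
ee_rot: [0.979, 0.203, -0.0, 0.003]
ft_force: [0.4, -0.8, 0.0]
grip_width: 0.999
```

```bash
cat >> h.py <<'E'
from scipy.spatial.transform import Rotation as Ro
def go(x,y,z,yaw=None):
    "offset (mm) and roll to reach TCP x,y,z with tool-y axis at world angle yaw"
    o=monitor.get_obs();M=Ro.from_quat(o['ee_rot']).as_matrix()
    ty=np.arctan2(M[1,1],M[0,1]);r=0 if yaw is None else -((yaw-ty+np.pi)%(2*np.pi)-np.pi)
    print('t%.2f'%o['clock'],'at',np.round(o['position'],4),'ty %.3f'%ty,'F',np.round(o['ft_force'],1),'w %.2f'%o['grip_width'],'->',np.round(M.T@(np.array([x,y,z])-o['position'])*1e3,1),'roll %.3f'%r)
E
python3 -c "
from h import *
go(.604,-.203,.33,-.11)"
```

```text
t0.52 at [ 0.1904 -0.585   0.3954] ty -1.163 F [ 0.4 -0.8  0. ] w 1.00 -> [ 531.4 -186.7   63.6] roll -1.053
```

>>> {"method": "send_rows", "body": {
  "offset": [
    [37, -13, 0],
    [74, -26, 0],
    [111, -39, 0],
    [148, -52, 0],
    [185, -65, 0]
  ],
  "roll": [-0.07, -0.14, -0.21, -0.28, -0.35]
}}

```text
clock: 0.93
position: [0.3371, -0.4479, 0.3911]
ee_rot: [0.928, 0.372, -0.0, -0.0]
ft_force: [0.6, -0.9, -0.1]
grip_width: 0.996
```

```bash
python3 -c "
from h import *
go(.604,-.203,.33,-.11)"
```

```text
t0.93 at [ 0.3371 -0.4479  0.3911] ty -0.808 F [ 0.6 -0.9 -0.1] w 1.00 -> [362.1   7.5  61. ] roll -0.698
```

>>> {"method": "send_rows", "body": {
  "offset": [
    [36, 1, 5],
    [72, 2, 12],
    [108, 2, 20],
    [145, 3, 25],
    [181, 4, 30]
  ],
  "roll": [-0.07, -0.14, -0.21, -0.28, -0.35]
}}

```text
clock: 1.35
position: [0.471, -0.3262, 0.3607]
ee_rot: [0.849, 0.528, -0.0, -0.0]
ft_force: [0.5, 0.3, -0.1]
grip_width: 1.0
```

>>> {"method": "send_rows", "body": {
  "offset": [
    [36, 14, 6],
    [72, 28, 12],
    [108, 42, 18],
    [145, 56, 24],
    [168, 66, 30]
  ],
  "roll": [-0.07, -0.14, -0.21, -0.28, -0.35]
}}

```text
clock: 1.77
position: [0.6059, -0.2025, 0.3304]
ee_rot: [0.743, 0.669, 0.001, -0.001]
ft_force: [0.0, 0.1, 0.7]
grip_width: 1.005
```

```bash
cat > w.py <<'E'
from h import *
import sys
go(.604,-.203,.33,-.11)
im,d,p=cam('wrist');cv2.imwrite(f'pics/{sys.argv[1]}.png',im)
R=np.array(p['R']);print('cam',-R.T@p['t'],'axis',R[2])
P=pts(d,p);hsv=cv2.cvtColor(im,cv2.COLOR_BGR2HSV)
M=((d>0)&(abs(P[...,2]-.111)<.008)&(P[...,0]>.45)&(hsv[...,1]<70)).astype(np.uint8)
M=cv2.morphologyEx(M,cv2.MORPH_OPEN,np.ones((3,3)))
k,L,st,_=cv2.connectedComponentsWithStats(M)
for i in range(1,k):
    if st[i,4]>300:
        q=P[L==i];r=cv2.minAreaRect(q[:,:2].astype(np.float32));print(st[i],'z%.4f'%np.median(q[:,2]),np.round(r[0],4),np.round(r[1],4),r[2])
E
python3 w.py w1
```

```text
t1.77 at [ 0.6059 -0.2025  0.3304] ty -0.104 F [0.  0.1 0.7] w 1.01 -> [-0.7 -1.9  0.4] roll 0.006
cam [ 0.61486214 -0.12353371  0.47301048] axis [-0.03318945 -0.31098933 -0.94983372]
[ 290  110   65   93 5715] z0.1094 [ 0.6048 -0.2025] [0.1195 0.0795] 83.82485961914062
```

View pics/w1.png

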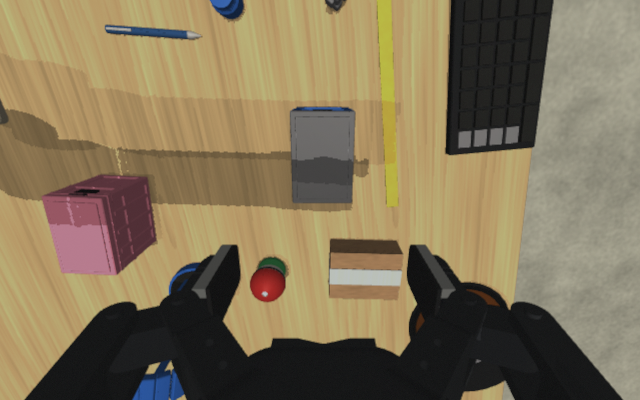

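The wrist view shows the right crate's lid centred at column 322, between the open fingers (inner pads at columns 237 and 408). I'll lower the fingers to straddle the top of the lid loosely.

>>> {"method": "send_rows", "body": {
  "offset": [
    [0, 0, 40],
    [0, -1, 80],
    [0, -1, 120],
    [0, -1, 160],
    [0, -1, 200]
  ],
  "roll": [0, 0.004, 0.004, 0.004, 0.004]
}}

```text
clock: 2.23
position: [0.6023, -0.2067, 0.1293]
ee_rot: [0.747, 0.665, -0.0, -0.0]
ft_force: [0.1, 0.5, -0.7]
grip_width: 1.001
```

>>> {"method": "send_rows", "body": {
  "offset": [
    [0, 0, 6],
    [0, 0, 12],
    [0, 0, 18],
    [0, 0, 20],
    [0, 0, 20]
  ],
  "roll": [0, 0, 0, 0, 0]
}}

```text
clock: 2.65
position: [0.6039, -0.2068, 0.113]
ee_rot: [0.747, 0.665, 0.001, 0.001]
ft_force: [0.4, -0.4, 0.7]
grip_width: 1.004
```

```bash
sed -i 's/^go.*/go(.6048,-.2025,.089,-.108)/' w.py; python3 w.py w2
```

```text
t2.65 at [ 0.6039 -0.2068  0.113 ] ty -0.115 F [ 0.4 -0.4  0.7] w 1.00 -> [ 4.4  0.3 24. ] roll -0.007
cam [ 0.61332635 -0.12751798  0.25540338] axis [-0.03431286 -0.31318849 -0.94907091]
[  244   125   157   195 27458] z0.1096 [ 0.6047 -0.2029] [0.1202 0.0802] 83.78086853027344
```

>>> {"method": "send_rows", "body": {
  "offset": [
    [2, 0, 5],
    [4, 0, 10],
    [4, 0, 14],
    [4, 0, 18],
    [4, 0, 20]
  ],
  "roll": [-0.003, -0.006, -0.006, -0.006, -0.006]
}}

```text
clock: 3.12
position: [0.6031, -0.2025, 0.0905]
ee_rot: [0.745, 0.668, -0.0, -0.0]
ft_force: [-0.1, -0.3, -0.4]
grip_width: 1.002
```

```bash
python3 w.py w3
```

```text
t3.12 at [ 0.6031 -0.2025  0.0905] ty -0.109 F [-0.1 -0.3 -0.4] w 1.00 -> [0.2 1.7 1.5] roll -0.001
cam [ 0.61245206 -0.12330234  0.23296042] axis [-0.03534328 -0.31242624 -0.94928431]
[  235   140   182   213 32837] z0.1096 [ 0.6046 -0.2014] [0.1174 0.0799] 83.79609680175781
[214 245  26  47 532] z0.1131 [ 0.5584 -0.1976] [0.022 0.007] 84.21070098876953
[407 245  25  47 537] z0.1125 [ 0.6485 -0.208 ] [0.0228 0.0067] 80.49365997314453
```

View pics/w3.png

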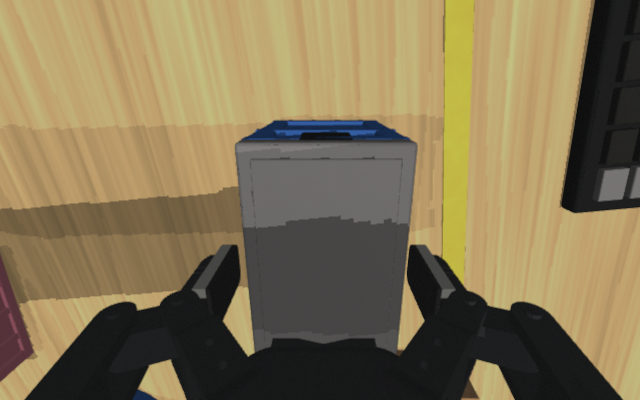

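The fingers straddle the lid without touching (force about 0). I'll start tipping with the far fingertip.

>>> {"method": "send_rows", "body": {
  "offset": [
    [0, -2, 0],
    [0, -4, 0],
    [0, -6, 0],
    [0, -8, -0.5],
    [0, -10, -0.5]
  ],
  "roll": [0, 0, 0, 0, 0]
}}

```text
clock: 3.58
position: [0.5943, -0.2016, 0.093]
ee_rot: [0.745, 0.668, 0.001, 0.001]
ft_force: [4.4, -0.2, 4.4]
grip_width: 0.998
```

>>> {"method": "send_rows", "body": {
  "offset": [
    [0, -2, 0],
    [0, -4, -0.5],
    [0, -6, -1],
    [0, -8, -1.5],
    [0, -9, -2]
  ],
  "roll": [0, 0, 0, 0, 0]
}}

```text
clock: 4.0
position: [0.5843, -0.2005, 0.0939]
ee_rot: [0.745, 0.668, -0.0, 0.0]
ft_force: [3.3, -0.4, 4.0]
grip_width: 1.002
```

```bash
cat > t.py <<'E'
from h import *
import sys
cx,cy,yaw=map(float,sys.argv[2:5])
o=monitor.get_obs();im,d,p=cam('wrist');cv2.imwrite(f'pics/{sys.argv[1]}.png',im)
e=np.array([np.cos(yaw),np.sin(yaw)]);pv=np.array([cx,cy])-.04*e
print('t%.2f'%o['clock'],'TCP u %.4f z %.4f'%((o['position'][:2]-pv)@e,o['position'][2]),'F',np.round(o['ft_force'],1))
P=pts(d,p);u=(P[...,:2]-pv)@e;v=(P[...,:2]-pv)@[-e[1],e[0]]
# profile of the crate at the strip v in 20..50 mm (camera side), clear of the fingers
m=(d>0)&(v>.02)&(v<.05)&(P[...,2]>.015)&(u>-.16)&(u<.12)
i=np.round(u[m]/.01).astype(int)
for k in np.unique(i): print('%d:%.0f'%(k*10,np.median(P[...,2][m][i==k])*1e3),end=' ')
print()
q=np.c_[u[m],P[...,2][m]];
E
python3 t.py t1 .6047 -.2025 -.108
```

```text
t4.00 TCP u 0.0195 z 0.0939 F [ 3.3 -0.4  4. ]
-20:106 -10:109 0:111 10:113 20:115 30:116 40:118 50:120 60:119
```

The tilt is about 11°, as predicted. Continuing up to roughly 30°.

>>> {"method": "send_rows", "body": {
  "offset": [
    [0, -4, -1],
    [0, -8, -2],
    [0, -12, -2],
    [0, -16, -2],
    [0, -19, -1]
  ],
  "roll": [0, 0, 0, 0, 0]
}}

```text
clock: 4.47
position: [0.5649, -0.1984, 0.0948]
ee_rot: [0.745, 0.667, -0.0, -0.0]
ft_force: [2.4, -0.5, 4.4]
grip_width: 0.999
```

>>> {"method": "send_rows", "body": {
  "offset": [
    [0, -2, 0.5],
    [0, -4, 1],
    [0, -6, 2],
    [0, -8, 3],
    [0, -10, 4]
  ],
  "roll": [0, 0, 0, 0, 0]
}}

```text
clock: 4.88
position: [0.5554, -0.1973, 0.0906]
ee_rot: [0.745, 0.668, -0.0, -0.0]
ft_force: [2.6, -0.2, 3.9]
grip_width: 1.004
```

```bash
python3 t.py t2 .6047 -.2025 -.108
```

```text
t4.88 TCP u -0.0096 z 0.0906 F [ 2.6 -0.2  3.9]
-50:96 -40:103 -30:109 -20:114 -10:120 0:125 10:130 20:131 30:108 40:94 50:70 60:52 70:44
```

>>> {"method": "send_rows", "body": {
  "offset": [
    [0, -1.5, 1],
    [0, -3, 2],
    [0, -4.5, 3],
    [0, -6, 4],
    [0, -7.5, 4.5]
  ],
  "roll": [0, 0, 0, 0, 0]
}}

```text
clock: 5.35
position: [0.5521, -0.197, 0.0896]
ee_rot: [0.744, 0.668, 0.003, 0.004]
ft_force: [6.7, -0.7, 20.8]
grip_width: 1.001
```

>>> {"method": "send_rows", "body": {
  "offset": [
    [0, -1, 0],
    [0, -2, 0.5],
    [0, -3, 1],
    [0, -4, 1],
    [0, -4, 1]
  ],
  "roll": [0, 0, 0, 0, 0]
}}

```text
clock: 5.77
position: [0.5426, -0.196, 0.0843]
ee_rot: [0.745, 0.667, -0.001, -0.001]
ft_force: [-3.0, 0.6, 2.2]
grip_width: 0.999
```

```bash
python3 t.py t3 .6047 -.2025 -.108
```

```text
t5.77 TCP u -0.0224 z 0.0843 F [-3.   0.6  2.2]
-80:77 -70:91 -60:105 -50:119 -40:125 -30:119 -20:110 -10:103 0:98 10:89 20:82 30:74 40:68 50:65
```

The crate is past balance, resting on the near fingertip at about 54° (3 N). Lowering it gently.

>>> {"method": "send_rows", "body": {
  "offset": [
    [0, -2.5, 0],
    [0, -5, 0.5],
    [0, -7.5, 1],
    [0, -10, 1.5],
    [0, -12.5, 2]
  ],
  "roll": [0, 0, 0, 0, 0]
}}

```text
clock: 6.23
position: [0.5314, -0.1947, 0.0832]
ee_rot: [0.745, 0.668, -0.0, -0.0]
ft_force: [-1.5, 0.5, -0.4]
grip_width: 1.002
```

>>> {"method": "send_rows", "body": {
  "offset": [
    [0, -2.5, 1],
    [0, -5, 2],
    [0, -7.5, 3],
    [0, -10, 4],
    [0, -12.5, 5]
  ],
  "roll": [0, 0, 0, 0, 0]
}}

```text
clock: 6.65
position: [0.5191, -0.1933, 0.0782]
ee_rot: [0.745, 0.668, -0.0, -0.0]
ft_force: [-1.0, 0.1, -1.5]
grip_width: 0.998
```

```bash
python3 t.py t4 .6047 -.2025 -.108
```

```text
t6.65 TCP u -0.0461 z 0.0782 F [-1.   0.1 -1.5]
-90:99 -80:104 -70:102 -60:97 -50:94 -40:93 -30:89 -20:86 -10:83 0:80 10:78 20:78
```

>>> {"method": "send_rows", "body": {
  "offset": [
    [0, -2.5, 1],
    [0, -5, 2],
    [0, -7.5, 3],
    [0, -10, 4],
    [0, -12.5, 5.5]
  ],
  "roll": [0, 0, 0, 0, 0]
}}

```text
clock: 7.12
position: [0.5067, -0.192, 0.0727]
ee_rot: [0.745, 0.668, -0.0, 0.0]
ft_force: [-1.5, 0.1, -1.6]
grip_width: 0.998
```

>>> {"method": "send_rows", "body": {
  "offset": [
    [0, -2, 1],
    [0, -4, 2],
    [0, -6, 3],
    [0, -9, 4],
    [0, -13, 4]
  ],
  "roll": [0, 0, 0, 0, 0]
}}

```text
clock: 7.53
position: [0.4943, -0.1906, 0.0689]
ee_rot: [0.745, 0.668, 0.0, 0.0]
ft_force: [-0.0, -0.5, 1.4]
grip_width: 0.998
```

```bash
python3 t.py t5 .6047 -.2025 -.108
```

```text
t7.53 TCP u -0.0710 z 0.0689 F [-0.  -0.5  1.4]
-110:79 -100:80 -90:79 -80:77 -70:77 -60:80 -50:77 -40:77 -30:77 -20:77 -10:78 0:80
```

It's lying flat and came down gently. Lifting, then checking the underside with the scene camera.

>>> {"method": "send_rows", "body": {
  "offset": [
    [0, 0, -40],
    [0, 0, -80],
    [0, 0, -120],
    [0, 0, -160],
    [0, 0, -200]
  ],
  "roll": [0, 0, 0, 0, 0]
}}

```text
clock: 8.0
position: [0.4939, -0.1903, 0.2713]
ee_rot: [0.744, 0.668, 0.0, 0.001]
ft_force: [1.0, 0.1, -0.2]
grip_width: 0.999
```

```bash
python3 - <<'E'
from h import *
go(.571,.176,.30,.157)
im,d,p=cam('scene');h=cv2.cvtColor(im,cv2.COLOR_BGR2HSV)
cv2.imwrite('pics/s1.png',cv2.resize(im[210:290,220:340],None,fx=5,fy=5,interpolation=cv2.INTER_CUBIC))
m=(h[...,0]>5)&(h[...,0]<16)&(h[...,1]>180)&(h[...,2]>120);m[:200]=0;m[300:]=0
v,u=np.nonzero(m);print(len(u),np.median(u) if len(u) else 0,np.median(v) if len(u) else 0)
E
```

```text
t8.00 at [ 0.4939 -0.1903  0.2713] ty -0.109 F [ 1.   0.1 -0.2] w 1.00 -> [372.5  37.  -28.8] roll -0.266
7 195.0 258.0
```

View pics/s1.png

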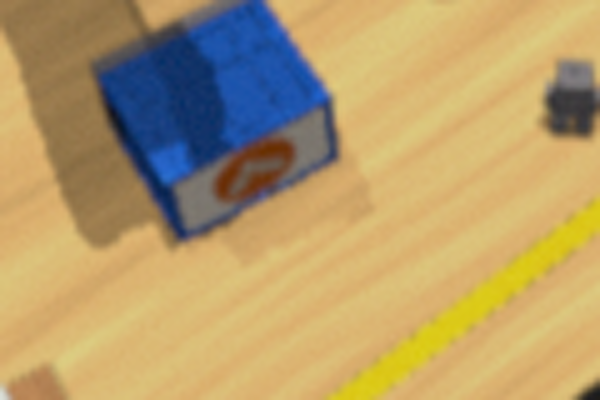

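The crop shows the orange stamp with its white tick on the right crate's underside, around crop pixel (255,172). The left crate still has to be tipped before pushing.

>>> {"method": "send_rows", "body": {
  "offset": [
    [37, 4, -6],
    [74, 8, -12],
    [111, 11, -18],
    [148, 15, -24],
    [186, 18, -30]
  ],
  "roll": [-0.03, -0.06, -0.09, -0.11, -0.133]
}}

```text
clock: 8.47
position: [0.5324, -0.0061, 0.2996]
ee_rot: [0.698, 0.716, 0.0, 0.001]
ft_force: [0.7, 0.3, -0.1]
grip_width: 1.003
```

>>> {"method": "send_rows", "body": {
  "offset": [
    [37, 9, 0],
    [74, 18, 0],
    [111, 27, 0],
    [148, 36, 0],
    [182, 43, 0]
  ],
  "roll": [-0.03, -0.06, -0.09, -0.11, -0.133]
}}

```text
clock: 8.88
position: [0.5711, 0.1776, 0.2991]
ee_rot: [0.649, 0.761, 0.001, 0.0]
ft_force: [0.7, 0.0, -0.2]
grip_width: 0.998
```

```bash
sed -i 's/^go.*/go(.571,.176,.113,.157)/' w.py; python3 w.py w4
```

```text
t8.88 at [0.5711 0.1776 0.2991] ty 0.158 F [ 0.7  0.  -0.2] w 1.00 -> [ -1.7  -0.5 186.1] roll 0.001
cam [0.55870749 0.25620334 0.44153832] axis [ 0.05007152 -0.31008305 -0.94938998]
[ 331    0   78   64 3329] z0.1095 [0.5989 0.329 ] [0.0515 0.076 ] 79.0300521850586
[ 288  112   71  100 6708] z0.1094 [0.571  0.1768] [0.0795 0.1197] 8.732267379760742
```

>>> {"method": "send_rows", "body": {
  "offset": [
    [0, 0, 40],
    [-1, 0, 80],
    [-1, 0, 120],
    [-1, 0, 150],
    [-1, 0, 170]
  ],
  "roll": [0, 0.005, 0.005, 0.005, 0.005]
}}

```text
clock: 9.35
position: [0.5697, 0.1736, 0.1254]
ee_rot: [0.651, 0.759, -0.001, -0.001]
ft_force: [0.2, -0.0, -1.2]
grip_width: 1.0
```

>>> {"method": "send_rows", "body": {
  "offset": [
    [0, 0, 5],
    [0, 0, 10],
    [0, 0, 14],
    [0, 0, 16],
    [0, 0, 16]
  ],
  "roll": [0, 0, 0, 0, 0]
}}

```text
clock: 9.77
position: [0.5715, 0.1745, 0.1137]
ee_rot: [0.651, 0.759, 0.001, 0.0]
ft_force: [-0.1, 0.2, 0.0]
grip_width: 1.001
```

```bash
sed -i 's/^go.*/go(.571,.1768,.091,.1524)/' w.py; python3 w.py w5
```

```text
t9.77 at [0.5715 0.1745 0.1137] ty 0.152 F [-0.1  0.2  0. ] w 1.00 -> [ 2.3 -0.2 22.7] roll -0.000
cam [0.55956555 0.2532215  0.25614915] axis [ 0.04856406 -0.31061448 -0.94929457]
[  245   128   156   193 27083] z0.1095 [0.5709 0.1768] [0.08   0.1202] 8.49517822265625
```

>>> {"method": "send_rows", "body": {
  "offset": [
    [1, 0, 5],
    [2, 0, 10],
    [2, 0, 15],
    [2, 0, 19],
    [2, 0, 21]
  ],
  "roll": [0, 0, 0, 0, 0]
}}

```text
clock: 10.23
position: [0.5703, 0.1761, 0.0909]
ee_rot: [0.651, 0.759, -0.0, -0.0]
ft_force: [-0.5, -0.4, 0.5]
grip_width: 1.002
```

```bash
python3 w.py w6;  python3 t.py t6 .571 .1768 .150
```

```text
t10.23 at [0.5703 0.1761 0.0909] ty 0.152 F [-0.5 -0.4  0.5] w 1.00 -> [ 0.6  0.8 -0.1] roll -0.000
cam [0.55868118 0.25494724 0.23330932] axis [ 0.04628199 -0.31116119 -0.94922953]
[  235   138   182   214 33162] z0.1096 [0.5708 0.1782] [0.0799 0.1175] 8.556915283203125
[216 245  24  46 499] z0.1130 [0.5254 0.1694] [0.0072 0.0216] 8.483939170837402
[407 245  25  47 544] z0.1127 [0.6132 0.1829] [0.0229 0.0063] 83.41825103759766
t10.28 TCP u 0.0391 z 0.0908 F [-0.  -0.9 -0.2]
0:108 10:110 20:110 30:110 40:110 50:110 60:110 70:110 80:108
```

Straddled with no contact. Same sequence as the first crate, a few mm higher through 25–40°.

>>> {"method": "send_rows", "body": {
  "offset": [
    [0, -2, 0],
    [0, -4, 0],
    [0, -6, 0],
    [0, -8, -0.5],
    [0, -10, -0.5]
  ],
  "roll": [0, 0, 0, 0, 0]
}}

```text
clock: 10.75
position: [0.5614, 0.1749, 0.0931]
ee_rot: [0.651, 0.759, 0.001, 0.001]
ft_force: [3.3, 0.5, 3.3]
grip_width: 0.999
```

>>> {"method": "send_rows", "body": {
  "offset": [
    [0, -2, 0],
    [0, -4, -0.5],
    [0, -6, -1],
    [0, -8, -1.5],
    [0, -9, -2]
  ],
  "roll": [0, 0, 0, 0, 0]
}}

```text
clock: 11.17
position: [0.5517, 0.1734, 0.0944]
ee_rot: [0.651, 0.759, 0.0, 0.0]
ft_force: [3.1, 0.9, 3.2]
grip_width: 0.999
```

```bash
python3 t.py t7 .571 .1768 .150
```

```text
t11.17 TCP u 0.0204 z 0.0944 F [3.1 0.9 3.2]
-20:106 -10:109 0:111 10:113 20:114 30:116 40:118 50:119 60:119
```

>>> {"method": "send_rows", "body": {
  "offset": [
    [0, -4, -1],
    [0, -8, -2],
    [0, -12, -2],
    [0, -16, -2],
    [0, -19, -1.5]
  ],
  "roll": [0, 0, 0, 0, 0]
}}

```text
clock: 11.63
position: [0.5323, 0.1704, 0.0957]
ee_rot: [0.651, 0.759, -0.0, -0.0]
ft_force: [1.8, -0.2, 2.9]
grip_width: 1.003
```

>>> {"method": "send_rows", "body": {
  "offset": [
    [0, -2, 0.5],
    [0, -4, 0.5],
    [0, -6, 1],
    [0, -8, 1.5],
    [0, -10, 2]
  ],
  "roll": [0, 0, 0, 0, 0]
}}

```text
clock: 12.05
position: [0.5229, 0.169, 0.0936]
ee_rot: [0.651, 0.759, -0.0, -0.0]
ft_force: [0.9, -0.3, 1.8]
grip_width: 0.998
```

```bash
python3 t.py t8 .571 .1768 .150
```

```text
t12.05 TCP u -0.0087 z 0.0936 F [ 0.9 -0.3  1.8]
-50:97 -40:103 -30:108 -20:113 -10:118 0:124 10:129 20:131 30:119 40:94 50:71 60:54 70:43
```

>>> {"method": "send_rows", "body": {
  "offset": [
    [0, -1.5, 0.5],
    [0, -3, 1],
    [0, -4.5, 2],
    [0, -6, 3],
    [0, -7.5, 3.5]
  ],
  "roll": [0, 0, 0, 0, 0]
}}

```text
clock: 12.52
position: [0.5153, 0.1678, 0.0899]
ee_rot: [0.651, 0.759, -0.0, -0.0]
ft_force: [0.9, -0.2, 2.0]
grip_width: 1.001
```

>>> {"method": "send_rows", "body": {
  "offset": [
    [0, -1.5, 1],
    [0, -3, 2],
    [0, -4, 3],
    [0, -5, 4],
    [0, -6, 4.5]
  ],
  "roll": [0, 0, 0, 0, 0]
}}

```text
clock: 12.93
position: [0.509, 0.1668, 0.0853]
ee_rot: [0.651, 0.759, -0.001, -0.0]
ft_force: [-1.3, 0.4, 0.8]
grip_width: 1.002
```

```bash
python3 t.py t9 .571 .1768 .150
```

```text
t12.93 TCP u -0.0228 z 0.0853 F [-1.3  0.4  0.8]
-90:69 -80:77 -70:92 -60:107 -50:121 -40:124 -30:118 -20:108 -10:102 0:94 10:87 20:81 30:74 40:69 50:65
```

Past balance and held on the near finger at about 55°. Lowering.

>>> {"method": "send_rows", "body": {
  "offset": [
    [0, -2.5, 0],
    [0, -5, 0.5],
    [0, -7.5, 1],
    [0, -10, 1.5],
    [0, -12.5, 2]
  ],
  "roll": [0, 0, 0, 0, 0]
}}

```text
clock: 13.4
position: [0.4971, 0.165, 0.0837]
ee_rot: [0.651, 0.759, -0.0, 0.0]
ft_force: [-1.7, -0.8, 0.1]
grip_width: 1.001
```

>>> {"method": "send_rows", "body": {
  "offset": [
    [0, -2.5, 1],
    [0, -5, 2],
    [0, -7.5, 3],
    [0, -10, 4],
    [0, -12.5, 5]
  ],
  "roll": [0, 0, 0, 0, 0]
}}

```text
clock: 13.82
position: [0.4848, 0.1631, 0.0787]
ee_rot: [0.651, 0.759, -0.0, 0.0]
ft_force: [-1.2, -0.4, -0.9]
grip_width: 1.0
```

>>> {"method": "send_rows", "body": {
  "offset": [
    [0, -2.5, 1],
    [0, -5, 2],
    [0, -7.5, 3],
    [0, -10, 4],
    [0, -12.5, 5.5]
  ],
  "roll": [0, 0, 0, 0, 0]
}}

```text
clock: 14.23
position: [0.4726, 0.1613, 0.0732]
ee_rot: [0.651, 0.759, 0.0, 0.0]
ft_force: [-0.9, -0.4, -0.6]
grip_width: 1.004
```

>>> {"method": "send_rows", "body": {
  "offset": [
    [0, -2, 1],
    [0, -4, 2],
    [0, -6, 3],
    [0, -9, 4],
    [0, -13, 4]
  ],
  "roll": [0, 0, 0, 0, 0]
}}

```text
clock: 14.65
position: [0.46, 0.1594, 0.0693]
ee_rot: [0.651, 0.759, 0.0, 0.0]
ft_force: [1.2, -0.2, -0.8]
grip_width: 1.001
```

```bash
python3 t.py t10 .571 .1768 .150
```

```text
t14.65 TCP u -0.0724 z 0.0693 F [ 1.2 -0.2 -0.8]
-110:79 -100:80 -90:79 -80:77 -70:77 -60:79 -50:77 -40:77 -30:77 -20:77 -10:78 0:80
```

Both crates are lying. Lifting, then checking both undersides and measuring the crates and the tape.

>>> {"method": "send_rows", "body": {
  "offset": [
    [0, 0, -40],
    [0, 0, -80],
    [0, 0, -120],
    [0, 0, -150],
    [0, 0, -150]
  ],
  "roll": [0, 0, 0, 0, 0]
}}

```text
clock: 15.12
position: [0.4624, 0.1607, 0.2255]
ee_rot: [0.651, 0.759, 0.003, 0.003]
ft_force: [0.4, 0.4, -0.8]
grip_width: 1.0
```

```bash
cat > m.py <<'E'
from h import *
import sys
def tops(n,tag):
    im,d,p=cam(n);cv2.imwrite(f'pics/{n}{tag}.png',im);P=pts(d,p);hsv=cv2.cvtColor(im,cv2.COLOR_BGR2HSV);H,S,V=cv2.split(hsv)
    M=((d>0)&(abs(P[...,2]-.08)<.01)&(H>100)&(H<125)&(S>120)&(P[...,0]>.38)&(P[...,0]<.85)&(abs(P[...,1])<.35)).astype(np.uint8)
    M=cv2.morphologyEx(M,cv2.MORPH_OPEN,np.ones((3,3)))
    k,L,st,_=cv2.connectedComponentsWithStats(M)
    for i in range(1,k):
        if st[i,4]>150:
            q=P[L==i];r=cv2.minAreaRect(q[:,:2].astype(np.float32));a=np.radians(r[2]);a=a if a<.78 else a-np.pi/2
            c=np.array(r[0]);e=np.array([np.cos(a),np.sin(a)]);w=max(r[1])
            print(n,'top',st[i,:5],'z%.4f'%np.median(q[:,2]),np.round(r[0],4),np.round(r[1],4),'yaw %.4f'%a,'far mid',np.round(c+.055*e,4),'lid mid',np.round(c-.055*e,4))
    Y=(H>22)&(H<32)&(S>190)
    v,u=np.nonzero(Y);q=np.array([ray(p,a,b,0)[:2] for a,b in zip(u,v)])
    q=q[(q[:,0]>.65)&(q[:,0]<.77)&(abs(q[:,1])<.4)]
    if len(q)>50:
        f=np.polyfit(q[:,1],q[:,0],1);f=np.polyfit(*(q[abs(q[:,0]-np.polyval(f,q[:,1]))<.012][:,::-1].T),1)
        print(n,'tape x at y=-.2: %.4f'%np.polyval(f,-.2),'normal yaw %.4f'%-np.arctan(f[0]),'y',q[:,1].min(),q[:,1].max(),len(q))
    return im
if __name__=='__main__':
    o=monitor.get_obs();print('t%.2f'%o['clock'],np.round(o['position'],4),'F',np.round(o['ft_force'],1),'j',np.round(o['joint_pos'],2))
    s=tops('scene',sys.argv[1]);tops('side',sys.argv[1])
    cv2.imwrite(f'pics/c{sys.argv[1]}.png',cv2.resize(s[140:320,210:450],None,fx=3,fy=3,interpolation=cv2.INTER_CUBIC))
E
python3 m.py 2; python3 -c "
from h import *
go(.40,-.181,.22,-.108+np.pi/2)"
```

```text
t15.12 [0.4624 0.1607 0.2255] F [ 0.4  0.4 -0.8] j [ 0.41  0.1  -0.87  1.79  0.08  1.28 -0.33]
scene top [320 154  40  32 688] z0.0776 [0.4829 0.1633] [0.1005 0.1245] yaw 0.1341 far mid [0.5374 0.1707] lid mid [0.4284 0.156 ]
scene top [241 210  44  37 941] z0.0774 [ 0.5165 -0.1935] [0.1185 0.0992] yaw -0.0992 far mid [ 0.5713 -0.199 ] lid mid [ 0.4618 -0.1881]
scene tape x at y=-.2: 0.7124 normal yaw 0.0096 y -0.3189333691040813 0.3377975019622243 862
side top [ 301  141   40   34 1029] z0.0779 [0.4803 0.1616] [0.095 0.121] yaw 0.1573 far mid [0.5347 0.1702] lid mid [0.426 0.153]
side top [ 323  245   44   51 2059] z0.0779 [ 0.5151 -0.1946] [0.1196 0.0935] yaw -0.1047 far mid [ 0.5698 -0.2003] lid mid [ 0.4604 -0.1889]
t15.22 at [0.4606 0.1595 0.2205] ty 0.152 F [-1.1  0.1 -0.9] w 0.99 -> [-327.4 -111.3    0.4] roll -1.311
```

View pics/c2.png

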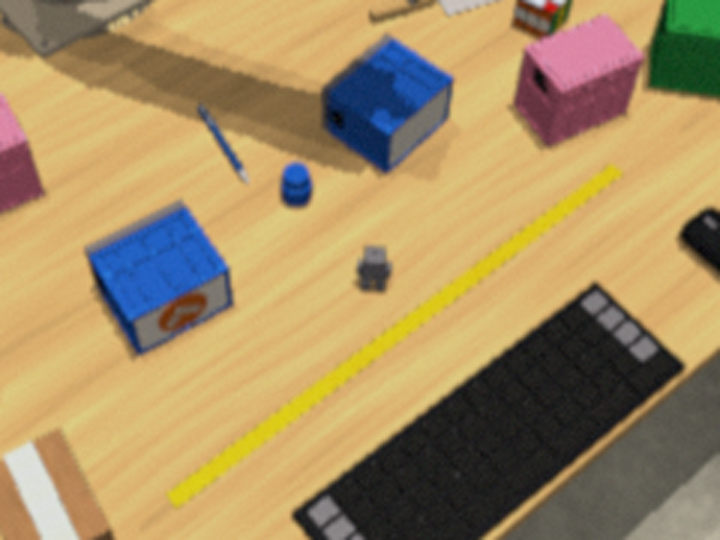

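The stamp is on the right crate, at crop (183,312); the left crate's underside at (418,122) is plain. Next I'll go behind the stamped crate's lid, with the jaw turned across the lid so both fingertips push.

>>> {"method": "send_rows", "body": {
  "offset": [
    [-22, -7, 0],
    [-44, -15, 0],
    [-66, -22, 0],
    [-88, -30, 0],
    [-109, -37, 0]
  ],
  "roll": [0.122, 0.244, 0.366, 0.488, 0.61],
  "jaw": 0.8
}}

```text
clock: 15.63
position: [0.4387, 0.0447, 0.218]
ee_rot: [0.851, 0.526, -0.001, -0.0]
ft_force: [-0.3, -0.3, -0.3]
grip_width: 0.797
```

>>> {"method": "send_rows", "body": {
  "offset": [
    [-22, 6, 0],
    [-44, 13, 0],
    [-66, 19, 0],
    [-88, 26, 0],
    [-110, 32, 0]
  ],
  "roll": [0.122, 0.244, 0.366, 0.488, 0.61]
}}

```text
clock: 16.05
position: [0.4189, -0.0679, 0.218]
ee_rot: [0.969, 0.246, -0.001, -0.0]
ft_force: [0.7, 0.0, -0.5]
grip_width: 0.8
```

>>> {"method": "send_rows", "body": {
  "offset": [
    [-14, 18, 0],
    [-29, 36, 0],
    [-43, 54, 0],
    [-58, 72, 0],
    [-72, 90, 0]
  ],
  "roll": [0.122, 0.244, 0.366, 0.488, 0.61]
}}

```text
clock: 16.47
position: [0.399, -0.1813, 0.2179]
ee_rot: [0.998, -0.057, -0.001, -0.0]
ft_force: [0.5, -0.4, -1.1]
grip_width: 0.801
```

```bash
python3 -c "
from h import *
go(.415,-.1815,.03,-.108-np.pi/2);print(np.round(monitor.get_obs()['joint_pos'],2))"
```

```text
t16.47 at [ 0.399  -0.1813  0.2179] ty -1.684 F [ 0.5 -0.4 -1.1] w 0.80 -> [ 16.3  -1.5 187.9] roll -0.005
[ 0.84 -0.05 -0.5   1.92 -0.03  1.27 -1.33]
```

>>> {"method": "send_rows", "body": {
  "offset": [
    [0, -1, 40],
    [0, -1, 80],
    [0, -1, 120],
    [0, -1, 155],
    [0, -1, 180]
  ],
  "roll": [0, 0, 0, 0, 0]
}}

```text
clock: 16.88
position: [0.3977, -0.1781, 0.0352]
ee_rot: [0.999, -0.053, -0.002, -0.001]
ft_force: [0.9, -0.1, 0.4]
grip_width: 0.799
```

>>> {"method": "send_rows", "body": {
  "offset": [
    [6, 0, 2],
    [12, 0, 2],
    [18, 0, 2],
    [24, 0, 2],
    [30, 0, 2]
  ],
  "roll": [0, 0, 0, 0, 0]
}}

```text
clock: 17.3
position: [0.4321, -0.1831, 0.0389]
ee_rot: [0.999, -0.054, 0.001, 0.001]
ft_force: [0.2, 0.4, 0.2]
grip_width: 0.8
```

```bash
python3 m.py 3; python3 -c "
from h import *
go(.444,-.185,.035,-.108-np.pi/2)"
```

```text
t17.30 [ 0.4321 -0.1831  0.0389] F [0.2 0.4 0.2] j [ 0.77  0.25 -0.51  2.04  0.15  0.89 -1.5 ]
scene top [320 154  40  31 700] z0.0777 [0.4827 0.163 ] [0.0994 0.1224] yaw 0.1633 far mid [0.537  0.1719] lid mid [0.4284 0.154 ]
scene top [240 210  45  37 945] z0.0772 [ 0.5166 -0.1937] [0.1182 0.0998] yaw -0.1039 far mid [ 0.5713 -0.1994] lid mid [ 0.4619 -0.188 ]
scene tape x at y=-.2: 0.7123 normal yaw 0.0091 y -0.31836614917782613 0.3377975019622243 863
side top [ 323  245   44   51 2059] z0.0779 [ 0.5152 -0.1947] [0.1198 0.0934] yaw -0.1051 far mid [ 0.5699 -0.2005] lid mid [ 0.4605 -0.1889]
t17.40 at [ 0.432  -0.1829  0.0385] ty -1.678 F [-0.   0.5 -1.4] w 0.80 -> [12.1  0.8  3.5] roll 0.001
```

>>> {"method": "send_rows", "body": {
  "offset": [
    [3, 0, 0],
    [6, -0.5, 0],
    [9, -1, 0],
    [12, -1, 0],
    [15, -1.5, 0]
  ],
  "roll": [0, 0, 0, 0, 0]
}}

```text
clock: 17.82
position: [0.4452, -0.1828, 0.0373]
ee_rot: [0.999, -0.054, -0.0, 0.0]
ft_force: [-8.0, -0.6, 5.4]
grip_width: 0.803
```

>>> {"method": "send_rows", "body": {
  "offset": [
    [5, -0.5, 0],
    [10, -1, 0],
    [15, -1.5, 0],
    [20, -2, 0],
    [25, -2.5, 0]
  ],
  "roll": [-0.005, -0.01, -0.015, -0.02, -0.025]
}}

```text
clock: 18.23
position: [0.4692, -0.1833, 0.037]
ee_rot: [0.999, -0.041, -0.002, 0.0]
ft_force: [-8.2, -0.5, 6.5]
grip_width: 0.805
```

```bash
python3 m.py 4; python3 -c "
from h import *
go(.5905,-.185,.037,.009-np.pi/2)"
```

```text
t18.23 [ 0.4692 -0.1833  0.037 ] F [-8.2 -0.5  6.5] j [ 0.73  0.32 -0.5   1.95  0.2   0.92 -1.53]
scene top [320 154  40  31 698] z0.0776 [0.482  0.1626] [0.1024 0.1202] yaw 0.1631 far mid [0.5363 0.1715] lid mid [0.4278 0.1536]
scene top [245 215  45  37 971] z0.0775 [ 0.5424 -0.1924] [0.1198 0.0984] yaw -0.0635 far mid [ 0.5973 -0.1959] lid mid [ 0.4875 -0.1889]
scene tape x at y=-.2: 0.7123 normal yaw 0.0094 y -0.3189333691040813 0.3377975019622243 860
side top [ 335  245   44   49 1967] z0.0778 [ 0.5412 -0.194 ] [0.1186 0.0936] yaw -0.0828 far mid [ 0.596  -0.1985] lid mid [ 0.4864 -0.1894]
t18.33 at [ 0.4704 -0.183   0.0371] ty -1.653 F [-0.2 -0.1 -0.1] w 0.80 -> [119.9  -7.9   0. ] roll -0.091
```

>>> {"method": "send_rows", "body": {
  "offset": [
    [5, -0.4, 0],
    [10, -0.8, 0],
    [15, -1.2, 0],
    [20, -1.6, 0],
    [25, -2, 0]
  ],
  "roll": [-0.006, -0.012, -0.018, -0.024, -0.03]
}}

```text
clock: 18.75
position: [0.4956, -0.1829, 0.0371]
ee_rot: [1.0, -0.026, -0.0, -0.0]
ft_force: [-3.3, -0.7, -0.9]
grip_width: 0.802
```

>>> {"method": "send_rows", "body": {
  "offset": [
    [5, -0.2, 0],
    [10, -0.4, 0],
    [15, -0.6, 0],
    [20, -0.8, 0],
    [25, -1, 0]
  ],
  "roll": [-0.006, -0.012, -0.018, -0.024, -0.03]
}}

```text
clock: 19.17
position: [0.5209, -0.1832, 0.0372]
ee_rot: [1.0, -0.011, -0.0, -0.0]
ft_force: [-2.5, -0.7, -1.4]
grip_width: 0.801
```

>>> {"method": "send_rows", "body": {
  "offset": [
    [5, 0, 0],
    [10, 0, 0],
    [15, 0, 0],
    [20, 0, 0],
    [25, 0, 0]
  ],
  "roll": [-0.006, -0.012, -0.018, -0.024, -0.03]
}}

```text
clock: 19.58
position: [0.5459, -0.1838, 0.0373]
ee_rot: [1.0, 0.004, -0.0, 0.0]
ft_force: [-2.2, -0.4, -1.1]
grip_width: 0.803
```

```bash
python3 m.py 5; python3 -c "
from h import *
go(.5905,-.185,.037,.009-np.pi/2)
im,d,p=cam('wrist');cv2.imwrite('pics/w7.png',im)"
```

```text
t19.58 [ 0.5459 -0.1838  0.0373] F [-2.2 -0.4 -1.1] j [ 0.66  0.46 -0.5   1.77  0.26  0.98 -1.51]
scene top [320 154  40  32 696] z0.0778 [0.4832 0.163 ] [0.0988 0.1234] yaw 0.1348 far mid [0.5377 0.1704] lid mid [0.4287 0.1556]
scene top [ 259  229   48   41 1057] z0.0773 [ 0.6179 -0.1863] [0.0992 0.1198] yaw 0.0171 far mid [ 0.6729 -0.1854] lid mid [ 0.5629 -0.1873]
scene tape x at y=-.2: 0.7123 normal yaw 0.0094 y -0.31836614917782613 0.33726390150547153 859
side top [ 370  240   46   50 1802] z0.0776 [ 0.6183 -0.1879] [0.094 0.119] yaw 0.0106 far mid [ 0.6733 -0.1873] lid mid [ 0.5633 -0.1885]
t19.68 at [ 0.5467 -0.1836  0.0376] ty -1.562 F [-0.9  0.7  0. ] w 0.80 -> [43.7  1.7  0.6] roll -0.000
```

View pics/w7.png

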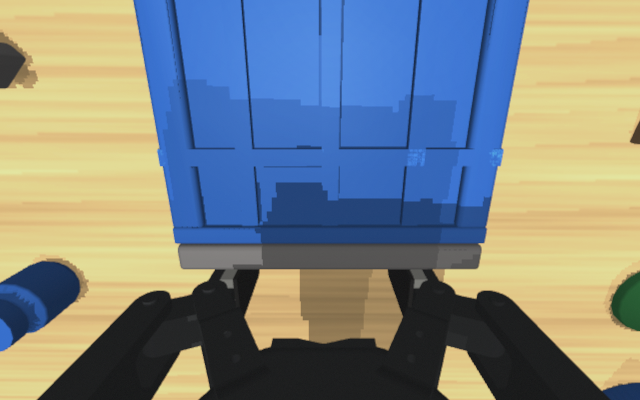

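Both fingertips sit flat on the grey lid edge (row 268, columns 180–480), and the crate is square. Casting rays for the exact far face position.

```bash
python3 - <<'E'
from h import *
p=eyes.camera_params('wrist');p['f']=200/np.tan(np.radians(p['fovy'])/2)
for u in (190,330,470): print(ray(p,u,268,.08), ray(p,u,244,.08))
# far top edge of the blue/pale in scene & side: far extent of points at z~.08 incl. all colours
for n in('scene','side'):
    im,d,p=cam(n);P=pts(d,p);y=P[...,1]
    m=(d>0)&(P[...,0]>.55)&(P[...,0]<.76)&(abs(y+.186)<.05)
    b=P[m&(abs(P[...,2]-.078)<.006)];print(n,'top x',np.percentile(b[:,0],[1,5,95,99]))
    f=P[m&(P[...,2]>.02)&(P[...,2]<.06)&(P[...,0]>.62)]
    if len(f)>20: print('far face x',len(f),np.percentile(f[:,0],[10,50,90]),'fit yaw',-np.polyfit(f[:,1],f[:,0],1)[0])
E
```

```text
[ 0.56101675 -0.13174251  0.08      ] [ 0.57171174 -0.13318128  0.08      ]
[ 0.5614516  -0.18725295  0.08      ] [ 0.57213528 -0.18708984  0.08      ]
[ 0.56188656 -0.24277657  0.08      ] [ 0.57255891 -0.24101084  0.08      ]
scene top x [0.55827584 0.56499387 0.66521653 0.66813283]
far face x 168 [0.66510609 0.66636488 0.66783423] fit yaw 0.005903235900862855
side top x [0.57192897 0.57801004 0.66276858 0.66622134]
```

>>> {"method": "send_rows", "body": {
  "offset": [
    [5, 0, 0],
    [10, 0, 0],
    [15, 0, 0],
    [20, 0, 0],
    [25, 0, 0]
  ],
  "roll": [0, 0, 0, 0, 0]
}}

```text
clock: 20.25
position: [0.5697, -0.184, 0.0374]
ee_rot: [1.0, 0.004, -0.001, 0.0]
ft_force: [-7.1, -0.6, 5.9]
grip_width: 0.802
```

>>> {"method": "send_rows", "body": {
  "offset": [
    [4, 0, 0],
    [8, 0, 0],
    [12, 0, 0],
    [15, 0, 0],
    [17, 0, 0]
  ],
  "roll": [0, 0, 0, 0, 0]
}}

```text
clock: 20.67
position: [0.5869, -0.1838, 0.0375]
ee_rot: [1.0, 0.004, -0.001, 0.0]
ft_force: [-7.9, -0.4, 6.5]
grip_width: 0.796
```

```bash
cat > f.py <<'E'
from h import *
import sys
go(.5905,-.185,.037,.009-np.pi/2)
out=[]
for n in('scene','side'):
    im,d,p=cam(n);P=pts(d,p);H,S,V=cv2.split(cv2.cvtColor(im,cv2.COLOR_BGR2HSV))
    m=(d>0)&(abs(P[...,1]+.186)<.05)&(P[...,0]>.64)&(P[...,0]<.76)
    f=P[m&(P[...,2]>.02)&(P[...,2]<.06)]
    if n=='scene': print('far face x',len(f),np.percentile(f[:,0],[10,50,90]),'yaw %.4f'%-np.polyfit(f[:,1],f[:,0],1)[0])
    t=P[m&(abs(P[...,2]-.078)<.006)];print(n,'top far x',np.percentile(t[:,0],[95,99]))
    Y=(d>0)&(H>20)&(H<34)&(S>(190 if n=='scene' else 150))&(abs(P[...,2])<.015)&(abs(P[...,0]-.71)<.03)&(P[...,1]<.33)&(P[...,1]>-.31)&(abs(P[...,1]+.187)>.07)
    v,u=np.nonzero(Y);q=np.array([ray(p,a,b,0)[:2] for a,b in zip(u,v)])
    if len(q)>50: g=np.polyfit(q[:,1],q[:,0],1);r=np.polyfit(*q[abs(q[:,0]-np.polyval(g,q[:,1]))<.011][:,::-1].T,1);print(n,'tape x at -.187: %.4f'%np.polyval(r,-.187),'yaw %.4f'%-r[0],len(q))
    out.append(cv2.resize(im[210:310,220:380] if n=='scene' else im[190:340,320:520],(480,300),interpolation=cv2.INTER_CUBIC))
cv2.imwrite(f'pics/{sys.argv[1]}.png',np.vstack(out))
E
python3 f.py f1; python3 m.py 6
```

```text
t20.67 at [ 0.5869 -0.1838  0.0375] ty -1.564 F [-7.9 -0.4  6.5] w 0.80 -> [3.6 1.2 0.5] roll -0.002
far face x 158 [0.70523591 0.70664616 0.70790791] yaw 0.0115
scene top far x [0.70649648 0.70835712]
scene tape x at -.187: 0.7123 yaw 0.0095 615
side top far x [0.70400502 0.70665414]
side tape x at -.187: 0.7124 yaw -0.0014 276
t20.77 [ 0.5872 -0.1838  0.0375] F [-3.3 -0.3  3.8] j [ 0.61  0.53 -0.49  1.66  0.28  1.02 -1.53]
scene top [320 154  40  32 699] z0.0776 [0.4828 0.1636] [0.0991 0.1226] yaw 0.1583 far mid [0.5371 0.1722] lid mid [0.4285 0.1549]
scene top [ 267  237   48   43 1100] z0.0773 [ 0.6588 -0.1861] [0.1198 0.0994] yaw -0.0054 far mid [ 0.7138 -0.1864] lid mid [ 0.6038 -0.1859]
scene tape x at y=-.2: 0.7133 normal yaw 0.0116 y -0.31836614917782613 0.33726390150547153 791
side top [ 389  239   45   50 1705] z0.0776 [ 0.658 -0.187] [0.0946 0.1198] yaw 0.0170 far mid [ 0.713 -0.186] lid mid [ 0.603  -0.1879]
```

View pics/f1.png

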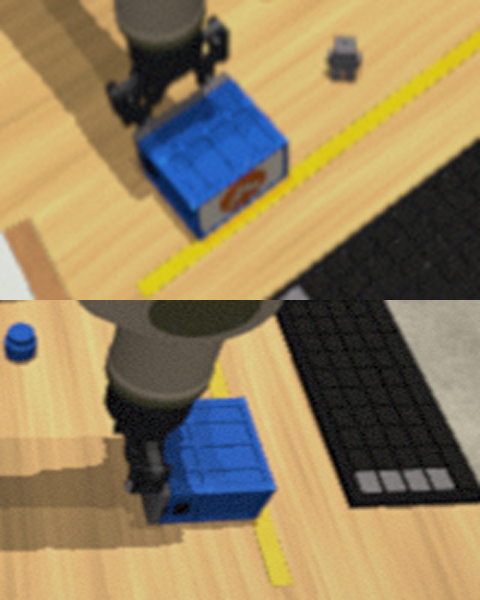

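The underside is on the tape's near half: face at about 0.707, tape centre at 0.712, stamp visible in the upper crop at (243,190). I'll nudge it 4 mm, back off and lift.

>>> {"method": "send_rows", "body": {
  "offset": [
    [1, 0, 0],
    [2, 0, 0],
    [3, 0, 0],
    [4, 0, 0],
    [4.5, 0, 0]
  ],
  "roll": [0, 0, 0, 0, 0]
}}

```text
clock: 21.28
position: [0.5913, -0.1837, 0.0374]
ee_rot: [1.0, 0.004, -0.001, 0.0]
ft_force: [-7.8, -1.0, 6.1]
grip_width: 0.8
```

>>> {"method": "send_rows", "body": {
  "offset": [
    [-6, 0, 0],
    [-16, 0, 0],
    [-30, 0, 0],
    [-45, 0, 0],
    [-60, 0, 0]
  ],
  "roll": [0, 0, 0, 0, 0]
}}

```text
clock: 21.7
position: [0.5316, -0.1837, 0.0373]
ee_rot: [1.0, 0.004, 0.001, -0.0]
ft_force: [1.0, -0.1, -0.2]
grip_width: 0.798
```

>>> {"method": "send_rows", "body": {
  "offset": [
    [0, 0, -40],
    [0, 0, -80],
    [0, 0, -120],
    [0, 0, -160],
    [0, 0, -180]
  ],
  "roll": [0, 0, 0, 0, 0]
}}

```text
clock: 22.12
position: [0.5336, -0.1838, 0.2227]
ee_rot: [1.0, 0.004, 0.003, 0.001]
ft_force: [0.3, -0.1, 0.6]
grip_width: 0.802
```

>>> {"method": "send_rows", "body": {
  "offset": [
    [-20, 0, 0],
    [-40, 0, 0],
    [-50, 0, 0],
    [-50, 0, 0],
    [-50, 0, 0]
  ],
  "roll": [0, 0, 0, 0, 0]
}}

```text
clock: 22.53
position: [0.482, -0.1844, 0.2175]
ee_rot: [1.0, 0.004, 0.0, 0.0]
ft_force: [-0.3, 0.1, -0.6]
grip_width: 0.805
```

```bash
python3 f.py f2; python3 m.py 7
```

```text
t22.53 at [ 0.482  -0.1844  0.2175] ty -1.563 F [-0.3  0.1 -0.6] w 0.80 -> [108.3   1.2 180.5] roll -0.002
far face x 152 [0.70950019 0.71069738 0.71224292] yaw 0.0102
scene top far x [0.71085677 0.71282573]
scene tape x at -.187: 0.7123 yaw 0.0097 613
side top far x [0.7077791  0.71092431]
side tape x at -.187: 0.7115 yaw 0.0102 865
t22.63 [ 0.4826 -0.1841  0.2172] F [ 0.8  0.5 -0.8] j [ 0.78  0.14 -0.54  1.74  0.08  1.28 -1.35]
scene top [320 154  40  32 690] z0.0777 [0.4834 0.1623] [0.0982 0.1203] yaw 0.1294 far mid [0.5379 0.1694] lid mid [0.4289 0.1552]
scene top [ 268  238   48   43 1117] z0.0774 [ 0.6634 -0.1858] [0.0988 0.1199] yaw 0.0037 far mid [ 0.7184 -0.1856] lid mid [ 0.6084 -0.186 ]
scene tape x at y=-.2: 0.7134 normal yaw 0.0120 y -0.31836614917782613 0.33726390150547153 741
side top [301 144  11  31 160] z0.0784 [0.4413 0.1561] [0.0216 0.1171] yaw 0.0332 far mid [0.4963 0.1579] lid mid [0.3863 0.1543]
side top [ 384  239   52   50 2001] z0.0776 [ 0.6625 -0.1873] [0.0944 0.1205] yaw 0.0045 far mid [ 0.7175 -0.187 ] lid mid [ 0.6075 -0.1875]
```

View pics/scene7.png

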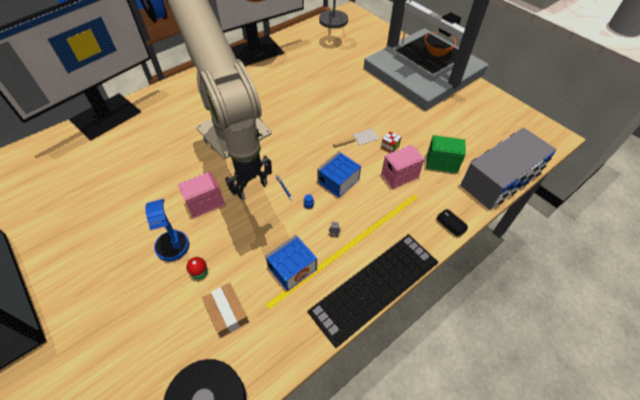

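The stamped crate is at (292,262) with its underside on the tape, the plain crate is still lying at (339,174), and everything else is unmoved. Handing in.

```bash
python3 -c "
from workcell import manip
print(manip.hand_in())"
```

```text
the job is handed in; nothing more can be done
None
```

I tipped both crates onto their robot-facing sides with the open fingertips, holding them back past the balance point, without gripping or lifting. The orange stamp was under the right-hand crate. I pushed that crate about 146 mm until its underside stood on the dispatch line, and left the plain left-hand crate where it was tipped. I handed the job in at about 22.7 s with the arm clear of everything.

**Final position:** The scene camera put the underside at x = 0.711 m. The tape centre measured 0.7115–0.712 m, or 0.7134 m in one scene fit. Crate and tape yaw are both about 0.010 rad, so they are square within the measuring noise. The plain crate stayed put within noise, and no other item looked moved in the last picture.

**Checks that disagreed:**
- **Far face position:** Before the last push, the wrist camera put the far face about 4 mm farther out than the other two cameras. If it is right, the face is about 3–4 mm beyond the tape centre, still on the tape.
- **Squareness:** Some coarse yaw readings from the crate's top ranged from -0.005 to 0.017 rad.
- **Force while tipping:** The first crate briefly wedged between the fingertips near 34° of tilt, and the wrist force reached about 22 N. It freed itself, and I kept the fingers higher for the second crate.

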